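# Load reagent cartridges from a tight pack and wind the carriage in

### The arm

A 6-joint arm with a two-finger parallel gripper is mounted at the origin on the work surface. World frame = base frame: x ahead of the robot, y to its left, z up, the work surface at z = 0. Lengths are in m, angles in rad, forces in N, time in s.
With the tool pointing down it reaches from about 0.35 to 0.775 m from the base axis. Payload 7.3 kg.
Tool frame: the origin (TCP) lies at the very end of the fingers, on their centre line; the grasp point (between the pads) lies 19 mm behind it (robot.pinch_z is the distance from the TCP to the grasp point, in m); z points along the fingers, y is the line along which they close (so a half turn about z gives the same grasp; the last joint's range is limited). The gripper opens to 92 mm and grips with 3 to 60 N. Pads are 19 mm wide; open, the fingers measure 130 mm over their backs; the gripper's body (75 mm by 190 mm) begins 47 mm behind the grasp point.
Start: joints at [-0.146, 0.342, 1.524, -0, 1.275, -0.146], TCP at [0.525, 0, 0.227] pointing down, gripper open.
Joint ranges: [-2.53, 2.53], [-0.77, 2.02], [0.04, 2.7], [-1, 4.14], [0.28, 2.66], [-3.11, 3.11]. Speed limits (rad/s): [2.57, 2.57, 3.14, 3.14, 3.14, 3.14].

### API

Orientations are given as [roll, pitch, yaw] about the fixed x, y, z axes, in that order (R = Rz(yaw) Ry(pitch) Rx(roll)).
In Python, from cell import robot gives the robot as it stands.
- The arm moves only by the tool move_arm, never from a script. Its argument "motion" is a list of rows, each a list of 6 numbers: the shift along the tool's x, y, z in units of 0.1 m (1.0 is 0.1 m), then the turn, a rotation vector about the tool's x, y, z in units of pi rad (1.0 is pi rad). In form: [[dx, dy, dz, rx, ry, rz], ...]. A call has 1 to 12 rows; each row is the pose to reach, as a shift and turn from the pose commanded when the call began, along the tool's axes at that moment, turning the shorter way round; what a row does not reach only later rows make up. A row lasts 1/8 s, in which the tool goes at most 62.5 mm and 10.7 degrees, less where a joint would pass 70% of its speed; a pose out of reach is approached as far as the arm can. A call with a number of a shift or a turn outside -1 to 1 is refused whole. A call with a gripper value outside its range is refused whole. "fingers" is the opening, from -1 (shut) to 1 (fully open), set as the call begins (left out, the last holds). The fingers move at their own pace and stop on an object; "newtons" is the grip in N (left out, the last holds). Time passes only in rows, so rows that repeat a pose let the fingers close. It gives the time, the measured TCP pose, the force, the opening and the grip force at its end, in the units of the state.
- robot.observe(): the state, without advancing time (a new reading comes with each control period).
- robot.read_camera(name): name is "scene" or "side" or "wrist"; returns a dict with "image" (480x640x3 uint8, red, green, blue), "range_z" (480x640 float32, m along the optical axis (not along the pixel's ray), 0 where there is no reading), "vfov" (degrees; the focal length in pixels is half the picture's height over the tangent of half this angle, whatever the lens; pixels are square), "cx", "cy" (the principal point, pixels), "extrinsics" (4x4, takes a point from camera to world coordinates); the wrist camera has in their place "hand_eye" (4x4, takes a point from camera to tool coordinates, whose origin is the TCP and whose axes are the flange's). Camera axes: x right, y up, looking along -z (the intrinsics and any distortion apply to the point x, -y, -z); pixel columns grow to the right and rows downward; lengths in m; the calibration is good to about 2 mm. A picture is of the moment at which its call begins: read the wrist's pose just before it.
- robot.hand_in(): hands the job in; it is judged then, once.
The state is a dict: "time": time; "qpos": joint angles; "qvel": joint speeds; "joint_efforts": joint torques, N m; "tool_pos": TCP position; "tool_rot": TCP orientation; "contact_force": force on the tool from outside, world axes, zero at the start; "torque": the same for the moment, N m; "opening": finger opening in m; "grip_force": force on a finger pad.
Only numpy, scipy, OpenCV 4.12 (cv2) and the standard library are available. Lean on these libraries where they do the work, as an engineer would, in place of code of your own. Each camera call takes 0.05 s, during which the arm holds its last target. There are 200 camera calls.

### The job

Push each reagent cartridge (the long boxes with four round seals on top) endways out of the tight pack without disturbing the blanks (one long slot on top), and set each upright, centred and lengthways on its own narrow rib of the loader's carriage; also stand the waste cup upright in the loader's small square tray. Only when all of that is loaded, wind the four-spoked star handle clockwise, as seen from the robot, spoke after spoke until it stops and the carriage is fully home at the read head with everything still in place. Leave the beaker and the clear dish behind them where they stand.

Things in the scene. Friction and masses are not known exactly. Their poses are not given: they have to be found in the camera images.
- cart0: reagent cartridge: white plastic box with a grey band, 110 long (its x) x 32 wide (its y) x 34 mm high (its z), about 0.11 kg, with four dark round seals (21 mm) in a row along its flat top. Origin: centre of the underside. May be absent from a start
- cart1: reagent cartridge: white plastic box with a grey band, 110 long (its x) x 32 wide (its y) x 34 mm high (its z), about 0.11 kg, with four dark round seals (21 mm) in a row along its flat top. Origin: centre of the underside. May be absent from a start
- cart2: reagent cartridge: white plastic box with a grey band, 110 long (its x) x 32 wide (its y) x 34 mm high (its z), about 0.11 kg, with four dark round seals (21 mm) in a row along its flat top. Origin: centre of the underside. May be absent from a start
- blank0: blank: a box of exactly the same size and plastic as a cartridge, 0.16 kg, but with one long dark slot along its top instead of round seals. It stands loose in the pack and is to be left where it is. Origin: centre of the underside
- blank1: blank: a box of exactly the same size and plastic as a cartridge, 0.16 kg, but with one long dark slot along its top instead of round seals. It stands loose in the pack and is to be left where it is. Origin: centre of the underside
- blank2: blank: a box of exactly the same size and plastic as a cartridge, 0.16 kg, but with one long dark slot along its top instead of round seals. It stands loose in the pack and is to be left where it is. Origin: centre of the underside
- rib0 (a point): centre of the top face of one of the carriage's three ribs: an aluminium bar 90 long (point x) x 16 mm wide (point y), flat top 70 mm above the bench and 30 mm above the carriage plate, no lips; ribs 60 mm apart centre to centre. A cartridge balances on it, overhanging 8 mm on each side and 10 mm at each end. Any cartridge may go on any rib. z is up
- rib1 (a point): centre of the top face of one of the carriage's three ribs: an aluminium bar 90 long (point x) x 16 mm wide (point y), flat top 70 mm above the bench and 30 mm above the carriage plate, no lips; ribs 60 mm apart centre to centre. A cartridge balances on it, overhanging 8 mm on each side and 10 mm at each end. Any cartridge may go on any rib. z is up
- rib2 (a point): centre of the top face of one of the carriage's three ribs: an aluminium bar 90 long (point x) x 16 mm wide (point y), flat top 70 mm above the bench and 30 mm above the carriage plate, no lips; ribs 60 mm apart centre to centre. A cartridge balances on it, overhanging 8 mm on each side and 10 mm at each end. Any cartridge may go on any rib. z is up
- waste_cup: open round steel cup, 44 mm across the rim, a little narrower at the foot, 48 mm high, wall 3 mm, 0.12 kg, standing on the bench between pack and loader. Origin: centre of the underside
- tray (a point): centre of the inner floor (17 mm above the bench) of the loader's small square steel tray: 64 mm wide inside, rim 9 mm above its floor. Axes are the loader's: x points away from the robot's side, z up
- star_hub (a point): hub centre of the star handle, 110 mm above the bench. x: along the axle into the loader, away from the robot; y: left seen from the robot; z up. Four steel spokes 10 mm thick, at right angles in the y-z plane, each end in a 20 mm ball centred 80 mm from the hub centre; hub 36 mm thick. Gearbox: from 27 mm behind (+x) the spokes' plane, 18 mm above and 30 mm either side of the hub centre
- star (a joint): turn of the star handle, rad, 0 to 5.0 (hard stop, carriage home); grows clockwise seen from the robot (upper spokes move right, -y of star_hub). At value q the four spokes point q, q+1.571, q+3.142 and q+4.712 rad clockwise from straight up. Stays where left; friction about 0.11 N m
- carriage (a joint): travel of the carriage, m: 0.013 x the star's turn; 0 fully out, 0.065 home at the read head. It carries the ribs to the right (-y of star_hub) as the star is wound clockwise. The read head is a fixed white block 110 mm above the bench, just beyond the right end of the carriage
- beaker: bystander: glass beaker, 84 mm across, 110 mm high. Origin: centre of the underside
- petri: bystander: clear shallow dish 70 mm across, 18 mm high. Origin: centre of the underside

How it is judged:
On the way, in this order (a step that is already met when the one before it is completed fails the run):
1. every cartridge lies on a rib of the carriage and the waste cup stands in the tray (((x of cart0 in the frame of rib0 between -0.025 and 0.025 m and y of cart0 in the frame of rib0 between -0.01 and 0.01 m and z of cart0 in the frame of rib0 between -0.005 and 0.005 m) or (x of cart0 in the frame of rib1 between -0.025 and 0.025 m and y of cart0 in the frame of rib1 between -0.01 and 0.01 m and z of cart0 in the frame of rib1 between -0.005 and 0.005 m) or (x of cart0 in the frame of rib2 between -0.025 and 0.025 m and y of cart0 in the frame of rib2 between -0.01 and 0.01 m and z of cart0 in the frame of rib2 between -0.005 and 0.005 m)) and angle between each of cart0, cart1, cart2's own z axis and vertical below 0.12 rad and angle between the x axis of each of cart0, cart1, cart2 and the x axis of rib0, either way round below 0.25 rad and linear speed of each of cart0, cart1, cart2 below 0.03 m/s and ((x of cart1 in the frame of rib0 between -0.025 and 0.025 m and y of cart1 in the frame of rib0 between -0.01 and 0.01 m and z of cart1 in the frame of rib0 between -0.005 and 0.005 m) or (x of cart1 in the frame of rib1 between -0.025 and 0.025 m and y of cart1 in the frame of rib1 between -0.01 and 0.01 m and z of cart1 in the frame of rib1 between -0.005 and 0.005 m) or (x of cart1 in the frame of rib2 between -0.025 and 0.025 m and y of cart1 in the frame of rib2 between -0.01 and 0.01 m and z of cart1 in the frame of rib2 between -0.005 and 0.005 m)) and ((x of cart2 in the frame of rib0 between -0.025 and 0.025 m and y of cart2 in the frame of rib0 between -0.01 and 0.01 m and z of cart2 in the frame of rib0 between -0.005 and 0.005 m) or (x of cart2 in the frame of rib1 between -0.025 and 0.025 m and y of cart2 in the frame of rib1 between -0.01 and 0.01 m and z of cart2 in the frame of rib1 between -0.005 and 0.005 m) or (x of cart2 in the frame of rib2 between -0.025 and 0.025 m and y of cart2 in the frame of rib2 between -0.01 and 0.01 m and z of cart2 in the frame of rib2 between -0.005 and 0.005 m)) and horizontal distance between waste_cup and tray below 0.022 m and z of waste_cup in the frame of tray between -0.006 and 0.006 m and angle between waste_cup's own z axis and vertical below 0.15 rad), for 0.2 s.
2. the star handle is wound to its stop and the carriage is home, everything still in place (all of step 1 and value of joint carriage above 0.061 m), for 0.2 s.
At the end, for the whole second after the job is handed in: Carriage within 4 mm of home; each cartridge at rest upright on a rib, within 10 mm sideways and 25 mm lengthways of its centre and 0.25 rad of its direction; waste cup upright in the tray, within 22 mm of its centre; every blank within 15 mm of where it began (all of step 2 and distance of each of blank0, blank1, blank2 from where it was at the start of the episode below 0.015 m); the robot touches nothing.
It fails at once if a blank is disturbed by more than 20 mm (distance of any of blank0, blank1, blank2 from where it was at the start of the episode above 0.02 m).
It fails at once if the beaker or the dish is moved by more than 30 mm (distance of any of beaker, petri from where it was at the start of the episode above 0.03 m).
Of cart0, cart1, cart2 only 2 to 3 are there at a start; the rules pass over those that are not, and their reading is None.
At some moment in a run one of waste_cup may be knocked a few centimetres aside while the robot is not near it.
It also fails if it takes over 210 s, if anything falls off the work surface, if the arm or the gripper's body presses on something with over 40 N, if the wrist force passes 120 N, or if a joint passes its speed limit or range.

## Working session

There is one attempt and no reset: what is moved stays moved. The work goes in short steps, Python scripts to look and compute and a tool call to move; the robot and the scene stay as the last step left them, time stands still between calls to the robot, and variables do not carry over. Pictures are saved under pics/ and viewed, at most 14 in all, crops included, and the job is handed in when it is done.

Besides the shell and the picture viewer there is one more tool, called after "Call:" as name(argument=value, ...) on one line, values as JSON. move_arm: Moves the arm, as the interface text tells. Shifts and turns lie within -1 to 1; 1 stands for 0.1 m of shift or pi rad of turn. Its arguments: {"type":"object","properties":{"motion":{"type":"array"},"fingers":{"type":"number"},"newtons":{"type":"number"}},"required":["motion"]}

```bash
ls; mkdir -p pics
cat > h.py <<'E'
import numpy as np,cv2
from cell import robot
from scipy.spatial.transform import Rotation as R
def tool():
    s=robot.observe(); T=np.eye(4); T[:3,:3]=R.from_euler('xyz',s['tool_rot']).as_matrix(); T[:3,3]=s['tool_pos']; return T
def cam(name):
    T=tool(); c=robot.read_camera(name)
    c['f']=240/np.tan(np.radians(c['vfov'])/2)
    c['T']=T@np.array(c['hand_eye']) if name=='wrist' else np.array(c['extrinsics'])
    return c
def rays(c,px):
    px=np.atleast_2d(px).astype(float)
    d=np.c_[(px[:,0]-c['cx'])/c['f'],-(px[:,1]-c['cy'])/c['f'],-np.ones(len(px))]
    return c['T'][:3,3],d@c['T'][:3,:3].T
def onz(c,px,z):
    o,d=rays(c,px); return o+d*((z-o[2])/d[:,2])[:,None]
def cloud(c):
    v,u=np.mgrid[:480,:640]; o,d=rays(c,np.c_[u.ravel(),v.ravel()])
    return (o+d*c['range_z'].reshape(-1,1)).reshape(480,640,3)
def save(c,n): cv2.imwrite('pics/'+n,c['image'][:,:,::-1])
E
python3 - <<'E'
from h import *
print(robot.observe(),robot.pinch_z)
for n in ('scene','side','wrist'):
    c=cam(n); save(c,n+'0.png'); print(n,{k:v for k,v in c.items() if k not in('image','range_z')})
E
```

```text
pics
{'time': 0.0, 'qpos': array([-1.46005751e-01,  3.42728387e-01,  1.52503233e+00, -3.19997042e-05,
        1.27539322e+00, -1.45979098e-01]), 'qvel': array([-0.0012046 ,  0.00180237, -0.00147043,  0.00046418, -0.00020655,
       -0.00076246]), 'joint_efforts': array([ 7.61924657e-04, -4.31245601e+01, -2.44219762e+01,  7.17750052e-02,
        5.59406646e-02, -1.04314388e-04]), 'tool_pos': array([5.24585569e-01, 7.03401901e-05, 2.26036681e-01]), 'tool_rot': array([-3.14004353e+00, -1.96831891e-04,  1.57077886e+00]), 'contact_force': array([-0.4201249 , -0.46506302,  0.20853339]), 'torque': array([ 0.02425357, -0.01057082, -0.00898183]), 'grip_force': 0.0, 'opening': 0.0917025630318855} 0.0188
scene {'vfov': 52.49629271437189, 'cx': 317.97753761016594, 'cy': 234.63020022688823, 'extrinsics': array([[-0.23033484, -0.82826744,  0.51080222,  1.04596812],
       [ 0.97310825, -0.19470717,  0.12308311,  0.14849886],
       [-0.00248888,  0.52541618,  0.85084172,  0.86264269],
       [ 0.        ,  0.        ,  0.        ,  1.        ]]), 'f': np.float64(486.71155108247564), 'T': array([[-
[... 991 characters left out ...]
  9.50145542e-01,  3.11806136e-01,
         8.57283097e-02],
       [ 9.99999767e-01, -6.77257320e-04,  7.96276614e-05,
         1.02579916e-03],
       [ 2.86830856e-04,  3.11806014e-01, -9.50145740e-01,
        -1.57780298e-01],
       [ 0.00000000e+00,  0.00000000e+00,  0.00000000e+00,
         1.00000000e+00]]), 'f': np.float64(385.8872624915524), 'T': array([[ 9.99998555e-01, -1.08818756e-03,  1.30625063e-03,
         5.25878381e-01],
       [ 6.26904872e-04,  9.50197684e-01,  3.11647185e-01,
         8.57771031e-02],
       [-1.58032691e-03, -3.11645915e-01,  9.50196993e-01,
         3.83945329e-01],
       [ 0.00000000e+00,  0.00000000e+00,  0.00000000e+00,
         1.00000000e+00]])}
```

View pics/scene0.png

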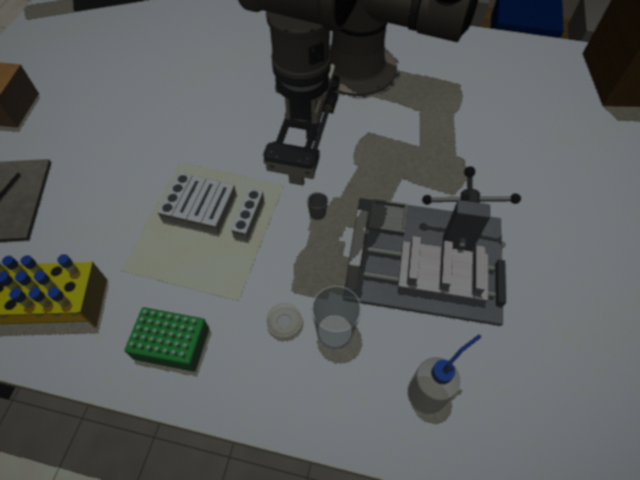

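View pics/side0.png

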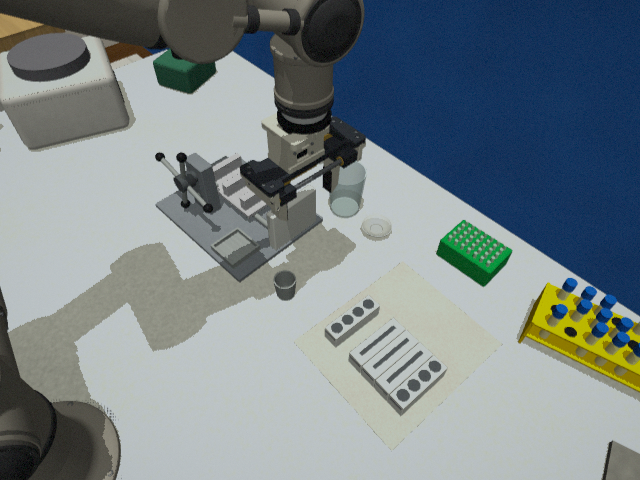

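Run:
```python
from h import *
im=cv2.imread('pics/side0.png'); a=cv2.resize(im[250:420,300:500],None,fx=3,fy=3,interpolation=cv2.INTER_CUBIC)
im=cv2.imread('pics/scene0.png'); b=cv2.resize(im[170:330,340:520],None,fx=3,fy=3,interpolation=cv2.INTER_CUBIC)
cv2.imwrite('pics/a.png',np.hstack([a[:480],b[:480]])[:, :][:, :1140] if 0 else cv2.resize(np.hstack([a[:480],b[:480]]),(800,337)))
for n in('scene','side'):
    c=cam(n);P=cloud(c);np.save(n+'P.npy',P)
    for r in([(185,405),(225,490)] if n=='scene' else [(285,290),(375,385)]): print(n,r,P[r[1] if n=='side' else r[0]-0, r[0] if n=='side' else r[1]])
    g=c['image'].astype(int)
    # dark blobs on pack
    if n=='side':
        m=((g.max(2)<90)&(P[:,:,2]>0.025)&(P[:,:,2]<0.045)).astype('uint8')
    else: m=((g.max(2)<90)&(P[:,:,2]>0.025)&(P[:,:,2]<0.045)).astype('uint8')
    k,l,st,ce=cv2.connectedComponentsWithStats(m)
    for i in range(1,k):
        if st[i,4]>12: print(n,st[i],ce[i],onz(c,ce[i],.034)[0].round(4))
    w=((g.min(2)>110)&(P[:,:,2]>0.028)&(P[:,:,2]<0.04)).astype('uint8')
    k,l,st,ce=cv2.connectedComponentsWithStats(w)
    for i in range(1,k):
        if st[i,4]>100:
            v,u=np.nonzero(l==i); q=onz(c,np.c_[u,v],.034)[:,:2].astype('float32'); print('top',n,st[i,4],cv2.minAreaRect(q))
```

```text
scene (185, 405) [ 0.35645308  0.18213925 -0.00158537]
scene (225, 490) [0.43286479 0.36710266 0.01509148]
scene [585  40  55  60 534] [607.67228464  79.00187266] [-0.0593  0.6254  0.034 ]
scene [330  58  54  22 364] [357.44505495  71.66483516] [0.0557 0.0143 0.034 ]
scene [  0  79  33  41 345] [ 17.63188406 102.05507246] [ 0.3486 -0.7628  0.034 ]
scene [178 175   9   8  59] [182.06779661 178.45762712] [ 0.477  -0.2895  0.034 ]
scene [180 181  18  32 120] [188.55833333 196.40833333] [ 0.5188 -0.2583  0.034 ]
scene [173 184  10   9  63] [177.19047619 187.77777778] [ 0.503  -0.2902  0.034 ]
scene [195 184  17  32 119] [202.73109244 199.94957983] [ 0.5207 -0.226   0.034 ]
scene [209 187  17  32 121] [217.33057851 203.12396694] [ 0.5214 -0.1935  0.034 ]
scene [222 187  12  25  36] [227.38888889 200.02777778] [ 0.509  -0.1757  0.034 ]
scene [249 191   9   8  61] [253.13114754 194.42622951] [ 0.4828 -0.1275  0.034 ]
scene [255 193   8  18  23] [258.52173913 201.56521739] [ 0.4979 -0.111   0.034 ]
scene [168 194  10   8  64] [172.046875 197.4375  ] [ 0.5293 -0.2912  0.034 ]
scene [308 194  
[... 3764 characters left out ...]
292   0.034 ]
side [419 370  11  11  91] [424.15384615 374.91208791] [ 0.5299 -0.2912  0.034 ]
side [408 380  12  10  98] [413.52040816 384.64285714] [ 0.5037 -0.2904  0.034 ]
side [397 389  12  12 104] [402.57692308 394.52884615] [ 0.4776 -0.2895  0.034 ]
side [ 74 421  19  59 367] [ 85.19891008 455.37057221] [ 0.0571 -0.0346  0.034 ]
top side 167 ((0.5460068583488464, 0.24413847923278809), (0.040213700383901596, 0.0923980325460434), 4.858155250549316)
top side 576 ((0.5207996964454651, -0.13092964887619019), (0.03296069800853729, 0.10994656383991241), 87.90978240966797)
top side 3502 ((0.5166704654693604, -0.24344265460968018), (0.12862862646579742, 0.11068540066480637), 88.10846710205078)
```

View pics/a.png

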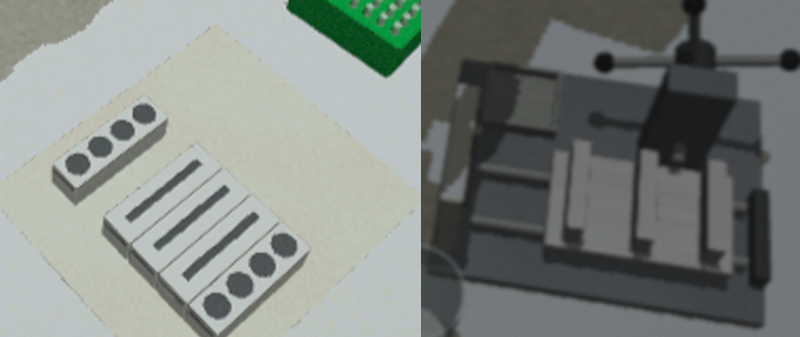

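Run:
```python
from h import *
S=np.load('sceneP.npy');D=np.load('sideP.npy')
for n,P in(('scene',S),('side',D)):
    box=lambda x0,x1,y0,y1,z0,z1:(P[...,0]>x0)&(P[...,0]<x1)&(P[...,1]>y0)&(P[...,1]<y1)&(P[...,2]>z0)&(P[...,2]<z1)
    for nm,b,mn in(('rib',(.42,.7,.12,.45,.062,.076),60),('head',(.42,.72,.08,.3,.104,.116),40),('plate',(.42,.7,.12,.45,.036,.046),100),('star',(.3,.5,.1,.45,.09,.25),15),('tray',(.36,.55,.08,.3,.021,.030),15),('trayfloor',(.36,.55,.08,.3,.013,.0195),60),('cup',(.4,.55,-.1,.08,.043,.055),15)):
        m=box(*b).astype('uint8');k,l,st,ce=cv2.connectedComponentsWithStats(m)
        for i in range(1,k):
            if st[i,4]>mn:
                q=P[l==i]; r=cv2.minAreaRect(q[:,:2].astype('float32'))
                print(n,nm,st[i,4],ce[i].round(),'mean',q.mean(0).round(4),'rect',np.round(r[0],4),np.round(r[1],3),round(r[2],1),'z',q[:,2].min().round(3),q[:,2].max().round(3))
```

```text
scene rib 144 [460. 234.] mean [0.5062 0.2991 0.0692] rect [0.5053 0.2984] [0.065 0.026] 69.2 z 0.062 0.076
scene rib 405 [414. 258.] mean [0.5792 0.2188 0.0704] rect [0.5761 0.219 ] [0.091 0.016] 3.2 z 0.062 0.075
scene rib 419 [446. 263.] mean [0.5763 0.2784 0.0706] rect [0.572  0.2789] [0.092 0.017] 3.3 z 0.062 0.075
scene rib 455 [479. 268.] mean [0.5727 0.3384 0.0705] rect [0.5696 0.3387] [0.091 0.017] 2.9 z 0.062 0.075
scene head 61 [453. 198.] mean [0.4539 0.2708 0.1081] rect [0.4544 0.2703] [0.017 0.034] 24.0 z 0.104 0.116
scene head 693 [357. 238.] mean [0.5864 0.1111 0.1123] rect [0.582  0.1107] [0.122 0.022] 3.1 z 0.104 0.116
scene head 72 [458. 221.] mean [0.5054 0.284  0.11  ] rect [0.502  0.2803] [0.036 0.017] 48.0 z 0.104 0.116
scene head 140 [346. 292.] mean [0.6946 0.1117 0.1089] rect [0.6977 0.1141] [0.067 0.02 ] 66.2 z 0.104 0.114
scene plate 2731 [441. 272.] mean [0.5788 0.2758 0.041 ] rect [0.5732 0.279 ] [0.102 0.165] 3.6 z 0.036 0.046
scene star 1223 [471. 197.] mean [0.4647 0.2997 0.1337] rect [0.4686 0.3003] [0.174 0.063] 89.8 z 0.09 0.199
scene tray 322 [388
[... 1441 characters left out ...]
t [0.497  0.2738] [0.019 0.005] 2.2 z 0.021 0.029
side tray 66 [260. 220.] mean [0.5458 0.1778 0.0264] rect [0.5458 0.1757] [0.047 0.008] 89.9 z 0.022 0.03
side tray 336 [234. 246.] mean [0.4621 0.1554 0.0249] rect [0.4632 0.1555] [0.074 0.075] 2.5 z 0.021 0.029
side tray 44 [278. 244.] mean [0.5321 0.0999 0.0254] rect [0.5313 0.1   ] [0.016 0.034] 57.2 z 0.021 0.03
side trayfloor 647 [235. 246.] mean [0.4659 0.1609 0.016 ] rect [0.4659 0.1606] [0.061 0.06 ] 2.8 z 0.013 0.019
side trayfloor 107 [245. 259.] mean [0.4605 0.1196 0.0154] rect [0.4636 0.116 ] [0.027 0.088] 84.7 z 0.013 0.019
side cup 128 [284. 279.] mean [0.4757 0.0084 0.0469] rect [0.475  0.0085] [0.043 0.042] 51.7 z 0.043 0.051
```

The side and scene pictures show two cartridges: one loose (seals at side px 336–367, 303–327) and one at the far end of the pack (px 402–434, 365–394). Three blanks stand between them. The cup is at px (284,279), the tray at (234,246), and the star is roughly at q≈0. I'll load the cup first.

Call:
move_arm(motion=[[0.09,-0.486,0.2,0,0,0],[0.09,-0.486,0.6,0,0,0],[0.09,-0.486,1.0,0,0,0],[0.09,-0.486,1.0,0,0,0]], fingers=1, newtons=15)

```text
time: 0.75
tool_pos: [0.4745, 0.0093, 0.1248]
tool_rot: [-3.136, -0.001, 1.571]
contact_force: [0.7, 0.3, 0.3]
opening: 0.092
grip_force: 0.0
```

Run:
```python
from h import *
for n in('scene','side'):
    c=cam(n);P=cloud(c);m=(P[...,0]>.4)&(P[...,0]<.55)&(abs(P[...,1])<.08)&(P[...,2]>.042)&(P[...,2]<.055)
    q=P[m]; print(n,m.sum(),cv2.minAreaRect(q[:,:2].astype('float32')) if m.sum()>10 else '')
    # star
    s=P[(P[...,0]>.38)&(P[...,0]<.47)&(P[...,1]>.15)&(P[...,1]<.42)&(P[...,2]>.09)&(P[...,2]<.25)]
    M=(P[...,0]>.38)&(P[...,0]<.455)&(P[...,1]>.15)&(P[...,1]<.42)&(P[...,2]>.05)&(P[...,2]<.25)
    s=P[M]; print('star x range',np.percentile(s,[5,50,95],axis=0).round(3).tolist())
    for k in (s[s[:,1].argmin()],s[s[:,1].argmax()],s[s[:,2].argmax()]): print(k.round(4))
    save(c,n+'1.png')
```

```text
scene 89 ((0.4785905182361603, 0.011136287823319435), (0.03604958578944206, 0.04235213249921799), 47.97751998901367)
star x range [[0.442, 0.243, 0.101], [0.451, 0.321, 0.127], [0.455, 0.38, 0.195]]
[0.455  0.2146 0.0949]
[0.4476 0.3876 0.133 ]
[0.4523 0.2794 0.2002]
side 151 ((0.47485071420669556, 0.008421573787927628), (0.04444439709186554, 0.04158472642302513), 50.146915435791016)
star x range [[0.439, 0.223, 0.077], [0.447, 0.288, 0.122], [0.454, 0.372, 0.192]]
[0.4487 0.2124 0.0908]
[0.4398 0.3824 0.1364]
[0.4505 0.2729 0.2006]
```

Call:
move_arm(motion=[[0,0.01,0.4,0,0,0],[0,0.01,0.8,0,0,0],[0,0.01,1.0,0,0,0],[0,0.01,1.0,0,0,0]])

```text
time: 1.35
tool_pos: [0.478, 0.0089, 0.0271]
tool_rot: [3.142, 0.0, 1.571]
contact_force: [0.5, 0.9, -0.2]
opening: 0.0917
grip_force: 0.0
```

Call:
move_arm(motion=[[0,0,0,0,0,0],[0,0,0,0,0,0],[0,0,0,0,0,0],[0,0,0,0,0,0],[0,0,0,0,0,0],[0,0,0,0,0,0],[0,0,0,0,0,0],[0,0,0,0,0,0]], fingers=-1, newtons=15)

```text
time: 2.35
tool_pos: [0.4772, 0.009, 0.0267]
tool_rot: [-3.141, -0.0, 1.571]
contact_force: [-2.4, -0.1, 2.5]
opening: 0.043
grip_force: 15.0
```

Call:
move_arm(motion=[[0,0,-0.3,0,0,0],[0,0,-0.8,0,0,0],[0.3,-0.05,-0.8,0,0,-0.03],[0.6,-0.1,-0.8,0,0,-0.06],[0.9,-0.13,-0.8,0,0,-0.09],[1.0,-0.13,-0.8,0,0,-0.111],[1.0,-0.13,-0.8,0,0,-0.111]])

```text
time: 3.22
tool_pos: [0.4644, 0.1096, 0.1065]
tool_rot: [3.141, 0.0, 1.92]
contact_force: [0.3, -0.5, -1.4]
opening: 0.0427
grip_force: 15.0
```

Call:
move_arm(motion=[[0.22,0.08,0,0,0,0],[0.437,0.158,0,0,0,0],[0.437,0.158,0.2,0,0,0],[0.437,0.158,0.4,0,0,0],[0.437,0.158,0.55,0,0,0],[0.437,0.158,0.61,0,0,0],[0.437,0.158,0.62,0,0,0],[0.437,0.158,0.62,0,0,0]])

```text
time: 4.22
tool_pos: [0.4648, 0.1555, 0.0451]
tool_rot: [3.141, 0.0, 1.919]
contact_force: [-0.7, -0.5, -1.5]
opening: 0.0427
grip_force: 15.0
```

Call:
move_arm(motion=[[0,0,0.01,0,0,0],[0,0,0.015,0,0,0],[0,0,0.015,0,0,0]])

```text
time: 4.6
tool_pos: [0.4644, 0.1555, 0.0433]
tool_rot: [3.141, 0.0, 1.919]
contact_force: [0.1, -0.5, -1.6]
opening: 0.043
grip_force: 15.0
```

Call:
move_arm(motion=[[0,0,0,0,0,0],[0,0,0,0,0,0],[0,0,0,0,0,0],[0,0,0,0,0,0]], fingers=0.45)

```text
time: 5.1
tool_pos: [0.4644, 0.1555, 0.0433]
tool_rot: [3.141, 0.0, 1.92]
contact_force: [0.2, -0.4, -0.4]
opening: 0.0663
grip_force: 0.0
```

Call:
move_arm(motion=[[0,0,-0.2,0,0,0],[0,0,-0.5,0,0,0],[0,0,-1.0,0,0,0],[0,0,-1.0,0,0,0]])

```text
time: 5.6
tool_pos: [0.4666, 0.1559, 0.1467]
tool_rot: [3.134, 0.001, 1.92]
contact_force: [-0.3, -0.1, -0.3]
opening: 0.0668
grip_force: 0.0
```

Call:
move_arm(motion=[[-0.3,-0.2,0,0,0,0.03],[-0.6,-0.4,0,0,0,0.08],[-0.87,-0.53,0,0,0,0.122],[-0.87,-0.53,0,0,0,0.122]], fingers=-1)

```text
time: 6.1
tool_pos: [0.4437, 0.0543, 0.1425]
tool_rot: [-3.14, 0.0, 1.534]
contact_force: [0.3, 0.2, 0.3]
opening: 0.0311
grip_force: 0.0
```

Call:
move_arm(motion=[[-0.3,0,0,0,0,0],[-0.7,0,0,0,0,0],[-1,0,0,0,0,0]])

```text
time: 6.48
tool_pos: [0.4407, -0.0446, 0.1427]
tool_rot: [-3.141, -0.0, 1.539]
contact_force: [-0.4, 0.3, 0.4]
opening: 0.0028
grip_force: 0.0
```

Call:
move_arm(motion=[[-0.5,0,0,0,0,0],[-1,0,0,0,0,0]])

```text
time: 6.72
tool_pos: [0.4375, -0.1446, 0.1427]
tool_rot: [-3.141, -0.001, 1.54]
contact_force: [1.0, -0.2, 0.2]
opening: 0.0003
grip_force: 0.0
```

Call:
move_arm(motion=[[-0.5,0,0,0,0,0],[-1,0,0,0,0,0],[-1,0,0,0,0,0],[-1,0,0,0,0,0]])

```text
time: 7.22
tool_pos: [0.4338, -0.2429, 0.1425]
tool_rot: [-3.14, -0.002, 1.537]
contact_force: [-0.0, -0.2, 0.2]
opening: 0.0002
grip_force: 0.0
```

```bash
cat >> h.py <<'E'
def blobs(c,z=.034,zr=.012,dark=90,mn=12,xy=None):
    P=cloud(c);g=c['image'];m=((g.max(2)<dark)&(abs(P[...,2]-z)<zr)).astype('uint8')
    if xy: m&=((P[...,0]>xy[0])&(P[...,0]<xy[1])&(P[...,1]>xy[2])&(P[...,1]<xy[3])).astype('uint8')
    k,l,st,ce=cv2.connectedComponentsWithStats(m)
    return [(int(st[i,4]),onz(c,ce[i],z)[0,:2].round(4)) for i in range(1,k) if st[i,4]>mn]
def cup(c):
    P=cloud(c);m=(P[...,0]>.42)&(P[...,0]<.51)&(P[...,1]>.1)&(P[...,1]<.2)&(P[...,2]>.055)&(P[...,2]<.075)
    return cv2.minAreaRect(P[m][:,:2].astype('float32')),P[m][:,2].mean()
E
python3 - <<'E'
from h import *
c=cam('wrist');save(c,'w1.png')
for n in('scene','side'):
    c=cam(n); print(n,'cup',cup(c))
    for b in blobs(c,xy=(.44,.6,-.32,-.1)): print(b)
E
```

```text
scene cup (((0.463910847902298, 0.15479569137096405), (0.04245101660490036, 0.043545398861169815), 60.485294342041016), np.float64(0.06209944594630457))
(63, array([ 0.477 , -0.2895]))
(1721, array([ 0.5211, -0.2194]))
(68, array([ 0.5027, -0.2901]))
(391, array([ 0.5085, -0.1288]))
(66, array([ 0.5294, -0.2912]))
(73, array([ 0.555 , -0.2918]))
(99, array([ 0.5653, -0.1205]))
(72, array([ 0.5605, -0.13  ]))
side cup (((0.4543801546096802, 0.15113714337348938), (0.027056287974119186, 0.04347939416766167), 21.232744216918945), np.float64(0.060798366811556474))
(24, array([ 0.5439, -0.2585]))
(57, array([ 0.49  , -0.2578]))
(15, array([ 0.4577, -0.2921]))
```

Call:
move_arm(motion=[[-0.25,-0.08,0.1,0,0,0],[-0.46,-0.14,0.3,0,0,0],[-0.46,-0.14,0.7,0,0,0],[-0.46,-0.14,0.9,0,0,0],[-0.46,-0.14,0.9,0,0,0]])

```text
time: 8.0
tool_pos: [0.4178, -0.2881, 0.0521]
tool_rot: [-3.139, -0.002, 1.538]
contact_force: [-0.1, -0.6, 1.1]
opening: 0.0003
grip_force: 0.0
```

Call:
move_arm(motion=[[0,0,0.25,0,0,0],[0,0,0.4,0,0,0],[0,0,0.4,0,0,0],[0,0,0.4,0,0,0]])

```text
time: 8.5
tool_pos: [0.4188, -0.29, 0.014]
tool_rot: [3.141, 0.001, 1.537]
contact_force: [-0.3, 0.4, 1.0]
opening: 0.0005
grip_force: 0.0
```

Call:
move_arm(motion=[[0.015,0.1,0,0,0,0],[0.015,0.17,0,0,0,0],[0.015,0.23,0,0,0,0],[0.015,0.29,0,0,0,0],[0.015,0.35,0,0,0,0],[0.015,0.41,0,0,0,0],[0.015,0.47,0,0,0,0],[0.015,0.53,0,0,0,0]])

```text
time: 9.5
tool_pos: [0.4717, -0.29, 0.0132]
tool_rot: [3.142, -0.0, 1.536]
contact_force: [-1.2, 0.0, 2.3]
opening: 0.0002
grip_force: 0.9
```

Run:
```python
from h import *
for n in('scene','side'):
    c=cam(n); 
    for b in blobs(c,xy=(.44,.68,-.33,-.1)): print(n,b)
```

```text
scene (2397, array([ 0.5312, -0.2414]))
scene (336, array([ 0.5103, -0.1261]))
scene (69, array([ 0.5347, -0.1293]))
scene (71, array([ 0.5605, -0.1299]))
side (79, array([ 0.4828, -0.1287]))
side (78, array([ 0.5313, -0.1944]))
side (13, array([ 0.4639, -0.1307]))
side (15, array([ 0.4614, -0.1961]))
```

Call:
move_arm(motion=[[0,0.06,0,0,0,0],[0,0.12,0,0,0,0],[0,0.18,0,0,0,0],[0,0.24,0,0,0,0],[0,0.3,0,0,0,0],[0,0.36,0,0,0,0],[0,0.42,0,0,0,0],[0,0.48,0,0,0,0]])

```text
time: 10.6
tool_pos: [0.5197, -0.2917, 0.0132]
tool_rot: [3.142, -0.0, 1.536]
contact_force: [-0.2, 0.1, -0.3]
opening: 0.0003
grip_force: 0.2
```

Run:
```python
from h import *
c=cam('scene'); a=c['image'][150:270,120:300]
d=cam('side')['image'][240:440,280:520]
z=lambda i:cv2.resize(i[:,:,::-1],(400,400*i.shape[0]//i.shape[1]),interpolation=cv2.INTER_CUBIC)
a,d=z(a),z(d);h=max(a.shape[0],d.shape[0]);pad=lambda i:cv2.copyMakeBorder(i,0,h-i.shape[0],0,0,0)
cv2.imwrite('pics/p2.png',np.hstack([pad(a),pad(d)]))
```

```text
(no output)
```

View pics/p2.png

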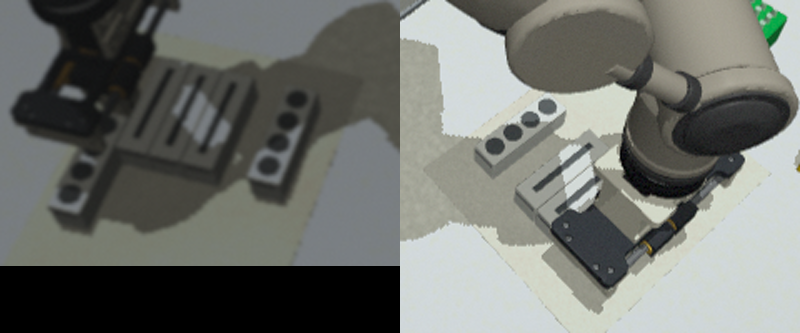

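Cartridge 2 slid out straight (seals visible in the left crop at px 65–105, y 125–195) and the blanks are unmoved. I'll keep pushing until it is clear of the pack.

Call:
move_arm(motion=[[0,0.06,0,0,0,0],[0,0.12,0,0,0,0],[0,0.18,0,0,0,0],[0,0.24,0,0,0,0],[0,0.3,0,0,0,0],[0,0.36,0,0,0,0],[0,0.4,0,0,0,0],[0,0.4,0,0,0,0]])

```text
time: 11.7
tool_pos: [0.5597, -0.2931, 0.0132]
tool_rot: [3.141, 0.0, 1.536]
contact_force: [-0.9, -0.4, 0.5]
opening: 0.0005
grip_force: 0.0
```

Call:
move_arm(motion=[[0,-0.06,0,0,0,0],[0,-0.06,-0.4,0,0,0],[0,-0.2,-0.9,0,0,0],[0,-0.5,-0.9,0,0,0],[0,-0.9,-0.9,0,0,0],[0,-0.9,-0.9,0,0,0]])

```text
time: 12.45
tool_pos: [0.4668, -0.2895, 0.1034]
tool_rot: [-3.14, -0.001, 1.534]
contact_force: [0.2, -0.1, -0.0]
opening: 0.0003
grip_force: 0.0
```

Run:
```python
from h import *
for n in('wrist','scene'):
    c=cam(n); 
    if n=='wrist': save(c,'w2.png')
    for b in blobs(c,xy=(.44,.72,-.34,-.1),zr=.015): print(n,b)
```

```text
wrist (2068, array([ 0.522 , -0.1934]))
wrist (295, array([ 0.5202, -0.2094]))
wrist (30, array([ 0.5644, -0.2103]))
wrist (1876, array([ 0.5204, -0.2258]))
wrist (26, array([ 0.4648, -0.2303]))
wrist (531, array([ 0.5047, -0.2437]))
wrist (1751, array([ 0.5197, -0.2583]))
wrist (1393, array([ 0.6029, -0.2805]))
wrist (835, array([ 0.5945, -0.2931]))
wrist (819, array([ 0.6205, -0.2941]))
wrist (840, array([ 0.6466, -0.295 ]))
wrist (161, array([ 0.6651, -0.2973]))
scene (1921, array([ 0.5308, -0.227 ]))
scene (405, array([ 0.513 , -0.1245]))
scene (70, array([ 0.5347, -0.1294]))
scene (323, array([ 0.6295, -0.2839]))
scene (71, array([ 0.5605, -0.1299]))
scene (72, array([ 0.6188, -0.2945]))
scene (75, array([ 0.6451, -0.2957]))
scene (82, array([ 0.6711, -0.296 ]))
```

Call:
move_arm(motion=[[0,0.2,0,0,0,0.05],[0,0.4,0,0,0,0.1],[0,0.6,0,0,0,0.15],[0,0.9,0,0,0,0.2],[0,0.9,0,0,0,0.25],[0,0.9,0,0,0,0.3],[0,0.9,0,0,0,0.35],[0,0.9,0,0,0,0.4],[0,0.9,0,0,0,0.45],[0,0.9,0,0,0,0.5],[0,0.9,0,0,0,0.5]], fingers=0.2)

```text
time: 13.92
tool_pos: [0.5602, -0.293, 0.103]
tool_rot: [3.141, -0.001, -0.033]
contact_force: [0.4, -0.4, -0.2]
opening: 0.0551
grip_force: 0.0
```

Call:
move_arm(motion=[[0.3,0,0.1,0,0,0],[0.725,-0.007,0.2,0,0,0],[0.725,-0.007,0.5,0,0,0],[0.725,-0.007,0.8,0,0,0],[0.725,-0.007,0.96,0,0,0],[0.725,-0.007,0.96,0,0,0],[0.725,-0.007,0.96,0,0,0]])

```text
time: 14.8
tool_pos: [0.6327, -0.2954, 0.0087]
tool_rot: [3.14, -0.002, -0.034]
contact_force: [0.5, -0.8, 0.7]
opening: 0.055
grip_force: 0.0
```

Call:
move_arm(motion=[[0,0,0,0,0,0],[0,0,0,0,0,0],[0,0,0,0,0,0],[0,0,0,0,0,0],[0,0,0,0,0,0],[0,0,0,0,0,0]], fingers=-1, newtons=25)

```text
time: 15.55
tool_pos: [0.632, -0.2951, 0.0078]
tool_rot: [3.141, -0.001, -0.035]
contact_force: [-0.3, 0.6, 5.7]
opening: 0.032
grip_force: 25.0
```

Run:
```python
from h import *
s=robot.observe();print(s['tool_pos'],s['tool_rot'],s['opening'],s['qpos'])
for n in('side','scene'):
    c=cam(n)
    for b in blobs(c,xy=(.56,.72,-.34,-.25),zr=.015): print(n,b)
```

```text
[ 0.63195552 -0.29506629  0.00782793] [ 3.14119220e+00 -6.73078826e-04 -3.45982538e-02] 0.031962713105500744 [-5.46580690e-01  8.62919780e-01  1.21865066e+00 -2.22051395e-05
  1.05923925e+00  1.05882489e+00]
side (37, array([ 0.647 , -0.2936]))
side (15, array([ 0.6263, -0.277 ]))
side (89, array([ 0.6197, -0.2944]))
side (15, array([ 0.5724, -0.2938]))
scene (486, array([ 0.6656, -0.2922]))
```

Call:
move_arm(motion=[[0,0,-0.1,0,0,0],[0,0,-0.3,0,0,0],[0,0,-0.6,0,0,0],[0,0,-1,0,0,0]])

```text
time: 16.15
tool_pos: [0.6314, -0.2946, 0.1084]
tool_rot: [-3.141, 0.001, -0.035]
contact_force: [0.1, -1.3, 0.7]
opening: 0.0322
grip_force: 25.0
```

Call:
move_arm(motion=[[0,0,-0.3,0,0,-0.014],[0,0,-0.7,0,0,-0.0282],[0,0,-0.7,0,0,-0.0282],[0,0,-0.7,0,0,-0.0282]])

```text
time: 16.65
tool_pos: [0.6314, -0.2947, 0.1771]
tool_rot: [-3.141, 0.0, 0.054]
contact_force: [-0.8, -0.3, -1.9]
opening: 0.032
grip_force: 25.0
```

Call:
move_arm(motion=[[-0.1,-0.2,0,0,0,0],[-0.2,-0.5,0,0,0,0],[-0.28,-1,0,0,0,0]])

```text
time: 17.02
tool_pos: [0.597, -0.1964, 0.1752]
tool_rot: [-3.14, 0.003, 0.051]
contact_force: [1.1, -0.1, -0.8]
opening: 0.032
grip_force: 25.0
```

Call:
move_arm(motion=[[0,-0.35,0,0,0,0],[0,-0.7,0,0,0,0],[0,-1,0,0,0,0]])

```text
time: 17.4
tool_pos: [0.5919, -0.095, 0.1757]
tool_rot: [-3.14, 0.003, 0.054]
contact_force: [0.2, -1.0, -1.1]
opening: 0.032
grip_force: 25.0
```

Call:
move_arm(motion=[[0,-0.35,0,0,0,0],[0,-0.7,0,0,0,0],[0,-1,0,0,0,0]])

```text
time: 17.77
tool_pos: [0.5865, 0.0046, 0.1757]
tool_rot: [-3.141, 0.003, 0.054]
contact_force: [-0.1, -0.7, -1.2]
opening: 0.0316
grip_force: 25.0
```

Call:
move_arm(motion=[[0,-0.35,0,0,0,0],[0,-0.7,0,0,0,0],[0,-1,0,0,0,0]])

```text
time: 18.15
tool_pos: [0.581, 0.1043, 0.1756]
tool_rot: [-3.141, 0.003, 0.054]
contact_force: [0.5, -1.0, -0.9]
opening: 0.032
grip_force: 25.0
```

Call:
move_arm(motion=[[0,-0.35,0,0,0,0],[0,-0.7,0,0,0,0],[0,-1,0,0,0,0]])

```text
time: 18.52
tool_pos: [0.5757, 0.204, 0.1755]
tool_rot: [3.141, 0.003, 0.054]
contact_force: [0.3, -0.5, -0.4]
opening: 0.0322
grip_force: 25.0
```

Call:
move_arm(motion=[[0,-0.35,0,0,0,0],[0,-0.6,0,0,0,0],[0,-0.8,0,0,0,0],[0,-1,0,0,0,0],[0,-1,0,0,0,0],[0,-1,0,0,0,0]])

```text
time: 19.27
tool_pos: [0.5715, 0.3021, 0.1771]
tool_rot: [3.141, 0.0, 0.054]
contact_force: [-0.2, -0.7, -0.8]
opening: 0.0317
grip_force: 25.0
```

Call:
move_arm(motion=[[0,-0.18,0,0,0,0],[0,-0.367,0,0,0,0],[0,-0.367,0.3,0,0,0],[0,-0.367,0.6,0,0,0],[0,-0.367,0.85,0,0,0],[0,-0.367,0.94,0,0,0],[0,-0.367,0.94,0,0,0],[0,-0.367,0.94,0,0,0]])

```text
time: 20.27
tool_pos: [0.5702, 0.34, 0.0846]
tool_rot: [-3.141, -0.002, 0.054]
contact_force: [-0.6, 0.2, -1.4]
opening: 0.0317
grip_force: 25.0
```

Run:
```python
from h import *
s=robot.observe();print(s['tool_pos'],s['tool_rot'],s['contact_force'])
for n in('side','scene'):
    c=cam(n);save(c,n+'3.png')
    P=cloud(c)
    for nm,(z0,z1) in(('carttop',(.1,.118)),('rib',(.062,.076))):
        m=((P[...,0]>.5)&(P[...,0]<.66)&(P[...,1]>.19)&(P[...,1]<.4)&(P[...,2]>z0)&(P[...,2]<z1)).astype('uint8')
        k,l,st,ce=cv2.connectedComponentsWithStats(m)
        for i in range(1,k):
            if st[i,4]>60:
                q=P[l==i];r=cv2.minAreaRect(q[:,:2].astype('float32'));print(n,nm,st[i,4],np.round(r[0],4),np.round(r[1],3),round(r[2],1),q[:,2].mean().round(4))
    for b in blobs(c,z=.108,xy=(.5,.65,.28,.4)): print(n,b)
```

```text
[0.57015235 0.33996558 0.08462301] [-3.14073687e+00 -2.31040501e-03  5.41611412e-02] [-0.64854482  0.1738131  -1.37145046]
side carttop 289 [0.5458 0.3338] [0.05  0.067] 19.7 0.1096
side rib 85 [0.5743 0.3305] [0.076 0.007] 3.5 0.0666
side rib 287 [0.5719 0.2785] [0.091 0.022] 2.8 0.0685
side rib 303 [0.5747 0.2183] [0.091 0.019] 4.1 0.0686
side (58, array([0.5595, 0.3492]))
side (41, array([0.5611, 0.3101]))
side (42, array([0.5324, 0.3404]))
scene carttop 692 [0.5987 0.3439] [0.058 0.065] 15.1 0.1109
scene rib 402 [0.5762 0.2191] [0.091 0.016] 3.2 0.0703
scene rib 314 [0.5826 0.2794] [0.071 0.017] 3.7 0.0704
scene (14, array([0.513 , 0.2964]))
scene (38, array([0.5511, 0.3475]))
scene (751, array([0.5985, 0.3414]))
```

Call:
move_arm(motion=[[0,0.01,0.03,0,0,0],[0,0.01,0.05,0,0,0],[0,0.01,0.06,0,0,0],[0,0.01,0.06,0,0,0]])

```text
time: 20.88
tool_pos: [0.5695, 0.3382, 0.0778]
tool_rot: [3.141, -0.0, 0.054]
contact_force: [-2.4, -0.7, 4.5]
opening: 0.0314
grip_force: 25.0
```

Contact force is 4.5 N up, so the cartridge is seated. Release and retreat.

Call:
move_arm(motion=[[0,0,0,0,0,0],[0,0,0,0,0,0],[0,0,0,0,0,0],[0,0,0,0,0,0]], fingers=0)

```text
time: 21.38
tool_pos: [0.5695, 0.3384, 0.0771]
tool_rot: [3.142, -0.0, 0.054]
contact_force: [1.1, 0.3, -0.4]
opening: 0.046
grip_force: 0.0
```

Call:
move_arm(motion=[[0,0,-0.2,0,0,0],[0,0,-0.5,0,0,0],[0,0,-1,0,0,0],[0,0,-1,0,0,0]])

```text
time: 21.88
tool_pos: [0.5716, 0.3394, 0.1822]
tool_rot: [-3.138, -0.009, 0.054]
contact_force: [0.6, 0.6, 0.2]
opening: 0.0456
grip_force: 0.0
```

Call:
move_arm(motion=[[0,0.4,0,0,0,0],[0,0.7,0,0,0,0],[0,1,0,0,0,0]])

```text
time: 22.25
tool_pos: [0.5744, 0.2375, 0.1762]
tool_rot: [3.141, 0.001, 0.054]
contact_force: [0.9, 0.8, -0.1]
opening: 0.0457
grip_force: 0.0
```

Call:
move_arm(motion=[[0,0.4,0,0,0,0],[0,0.7,0,0,0,0],[0,1,0,0,0,0]])

```text
time: 22.62
tool_pos: [0.5798, 0.1375, 0.1763]
tool_rot: [3.142, 0.001, 0.054]
contact_force: [0.4, 0.2, -0.9]
opening: 0.0457
grip_force: 0.0
```

Call:
move_arm(motion=[[0,0.4,0,0,0,0],[0,0.7,0,0,0,0],[0,1,0,0,0,0]])

```text
time: 23.0
tool_pos: [0.5852, 0.0378, 0.1763]
tool_rot: [-3.141, 0.001, 0.054]
contact_force: [0.6, 1.1, 0.3]
opening: 0.0455
grip_force: 0.0
```

Call:
move_arm(motion=[[0,0.4,0,0,0,0.014],[0,0.7,0,0,0,0.0282],[0,1,0,0,0,0.0282],[0,1,0,0,0,0.0282]])

```text
time: 23.5
tool_pos: [0.5907, -0.0629, 0.1762]
tool_rot: [3.142, 0.001, -0.037]
contact_force: [-0.4, 0.1, 0.1]
opening: 0.0459
grip_force: 0.0
```

```bash
cat >> h.py <<'E'
def seals(xy,z=.108,cams=('side','scene')):
    for n in cams:
        c=cam(n)
        for b in blobs(c,z=z,xy=xy,zr=.009): print(n,b)
E
python3 - <<'E'
from h import *
s=robot.observe();print(s['tool_pos'],s['tool_rot'])
seals((.5,.65,.28,.4),.104)
seals((.44,.6,-.15,-.1),.034)
for n in('side','scene'): 
    c=cam(n);print(n,'cup',cup(c)); print(blobs(c,xy=(.44,.6,-.29,-.16)))
E
```

```text
[ 0.59071496 -0.06290195  0.17624126] [ 3.14151875e+00  1.18346775e-03 -3.74249213e-02]
side (30, array([0.609, 0.342]))
side (32, array([0.5832, 0.34  ]))
side (35, array([0.5579, 0.3383]))
side (25, array([0.5325, 0.3373]))
scene (159, array([0.5075, 0.3065]))
scene (148, array([0.5912, 0.3278]))
scene (86, array([0.5301, 0.3376]))
scene (95, array([0.5563, 0.3389]))
scene (99, array([0.5821, 0.3402]))
scene (101, array([0.6084, 0.3416]))
side (62, array([ 0.5612, -0.13  ]))
side (67, array([ 0.5355, -0.1292]))
side (72, array([ 0.5093, -0.1284]))
side (73, array([ 0.4834, -0.1271]))
scene (112, array([ 0.4961, -0.1271]))
scene (68, array([ 0.5348, -0.1292]))
scene (67, array([ 0.5609, -0.13  ]))
scene (46, array([ 0.5759, -0.1233]))
side cup (((0.46280720829963684, 0.15417535603046417), (0.04217575117945671, 0.04304956644773483), 6.8741865158081055), np.float64(0.060881638822345825))
[(111, array([ 0.5197, -0.1936])), (119, array([ 0.5181, -0.226 ])), (130, array([ 0.5165, -0.2584])), (20, array([ 0.4612, -0.1954])), (22, array([ 0.4591, -0.259 ]))]
scene cup (((0.4646783471107483, 0.15507455170154572), (0.043597131967544556, 0.04044140875339508), 9.358275413513184), np.float64(0.06211948033697987))
[(110, array([ 0.5175, -0.2585])), (110, array([ 0.5195, -0.2262])), (111, array([ 0.52  , -0.1936])), (198, array([ 0.5583, -0.205 ]))]
```

Call:
move_arm(motion=[[-0.3,0.3,0.2,0,0,0],[-0.66,0.683,0.4,0,0,0],[-0.66,0.683,0.7,0,0,0],[-0.66,0.683,1,0,0,0],[-0.66,0.683,1,0,0,0],[-0.66,0.683,1,0,0,0]])

```text
time: 24.55
tool_pos: [0.5236, -0.1268, 0.0783]
tool_rot: [3.141, -0.002, -0.034]
contact_force: [-0.7, -0.8, 0.4]
opening: 0.0461
grip_force: 0.0
```

Call:
move_arm(motion=[[0,0.01,0.2,0,0,0],[0,0.01,0.45,0,0,0],[0,0.01,0.65,0,0,0],[0,0.01,0.7,0,0,0],[0,0.01,0.7,0,0,0]])

```text
time: 25.18
tool_pos: [0.5235, -0.1281, 0.0082]
tool_rot: [3.141, -0.001, -0.034]
contact_force: [0.7, -0.3, 0.5]
opening: 0.046
grip_force: 0.0
```

Call:
move_arm(motion=[[0,0,0,0,0,0],[0,0,0,0,0,0],[0,0,0,0,0,0],[0,0,0,0,0,0],[0,0,0,0,0,0]], fingers=-1, newtons=25)

```text
time: 25.8
tool_pos: [0.5233, -0.1283, 0.0082]
tool_rot: [3.141, -0.002, -0.035]
contact_force: [-1.1, -0.0, 6.5]
opening: 0.032
grip_force: 25.0
```

Call:
move_arm(motion=[[0,0,-0.1,0,0,0],[0,0,-0.3,0,0,0],[0,0,-0.6,0,0,0],[0,0,-1,0,0,0]])

```text
time: 26.3
tool_pos: [0.5219, -0.1277, 0.1078]
tool_rot: [-3.141, 0.002, -0.035]
contact_force: [0.7, 0.3, 0.3]
opening: 0.0319
grip_force: 25.0
```

Call:
move_arm(motion=[[0,0,-0.3,0,0,-0.014],[0,0,-0.7,0,0,-0.0282],[0,0,-0.7,0,0,-0.0282],[0,0,-0.7,0,0,-0.0282]])

```text
time: 26.8
tool_pos: [0.522, -0.1277, 0.1766]
tool_rot: [-3.141, 0.001, 0.054]
contact_force: [-0.3, -1.3, -1.0]
opening: 0.0318
grip_force: 25.0
```

Call:
move_arm(motion=[[0.1,-0.2,0,0,0,0],[0.4,-0.5,0,0,0,0],[0.726,-1,0,0,0,0]])

```text
time: 27.18
tool_pos: [0.5897, -0.0243, 0.1754]
tool_rot: [-3.141, 0.003, 0.051]
contact_force: [0.6, -0.3, -1.2]
opening: 0.0316
grip_force: 25.0
```

Call:
move_arm(motion=[[0,-0.35,0,0,0,0],[0,-0.7,0,0,0,0],[0,-1,0,0,0,0]])

```text
time: 27.55
tool_pos: [0.5832, 0.0771, 0.1751]
tool_rot: [-3.141, 0.004, 0.054]
contact_force: [-0.6, 0.6, -1.5]
opening: 0.0318
grip_force: 25.0
```

Call:
move_arm(motion=[[0,-0.35,0,0,0,0],[0,-0.7,0,0,0,0],[0,-1,0,0,0,0],[0,-1,0,0,0,0],[0,-1,0,0,0,0]])

```text
time: 28.18
tool_pos: [0.5785, 0.1749, 0.176]
tool_rot: [3.141, 0.002, 0.054]
contact_force: [0.4, -0.3, -0.8]
opening: 0.032
grip_force: 25.0
```

Call:
move_arm(motion=[[0,-0.2,0,0,0,0],[0,-0.442,0,0,0,0],[0,-0.442,0.3,0,0,0],[0,-0.442,0.6,0,0,0],[0,-0.442,0.85,0,0,0],[0,-0.442,0.93,0,0,0],[0,-0.442,0.93,0,0,0],[0,-0.442,0.93,0,0,0]])

```text
time: 29.18
tool_pos: [0.5774, 0.2199, 0.0855]
tool_rot: [-3.141, -0.002, 0.054]
contact_force: [-0.1, 0.2, -1.5]
opening: 0.0318
grip_force: 25.0
```

Call:
move_arm(motion=[[0,0.006,0.03,0,0,0],[0,0.006,0.05,0,0,0],[0,0.006,0.06,0,0,0],[0,0.006,0.065,0,0,0],[0,0.006,0.065,0,0,0]])

```text
time: 29.8
tool_pos: [0.5766, 0.219, 0.0782]
tool_rot: [3.142, -0.0, 0.054]
contact_force: [-3.1, -1.6, 3.7]
opening: 0.0319
grip_force: 25.0
```

Call:
move_arm(motion=[[0,0,0,0,0,0],[0,0,0,0,0,0],[0,0,0,0,0,0],[0,0,0,0,0,0]], fingers=0)

```text
time: 30.3
tool_pos: [0.5767, 0.219, 0.0776]
tool_rot: [3.142, -0.0, 0.054]
contact_force: [-0.7, 0.3, -0.7]
opening: 0.0462
grip_force: 0.0
```

Call:
move_arm(motion=[[0,0,-0.2,0,0,0],[0,0,-0.5,0,0,0],[0,0,-1,0,0,0],[0,0,-1,0,0,0]])

```text
time: 30.8
tool_pos: [0.579, 0.2196, 0.1823]
tool_rot: [-3.14, -0.009, 0.054]
contact_force: [-0.3, -0.4, -0.1]
opening: 0.046
grip_force: 0.0
```

Call:
move_arm(motion=[[0,0.4,-0.3,0,0,0],[0,0.7,-0.6,0,0,0],[0,1,-0.8,0,0,0],[0,1,-0.8,0,0,0]], fingers=-1)

```text
time: 31.3
tool_pos: [0.5828, 0.1174, 0.2586]
tool_rot: [3.141, -0.002, 0.051]
contact_force: [-0.6, -0.5, 0.6]
opening: 0.0105
grip_force: 0.0
```

```bash
cat >> h.py <<'E'
def star(n):
    c=cam(n);P=cloud(c);g=c['image']
    m=((P[...,0]>.40)&(P[...,0]<.475)&(P[...,1]>.19)&(P[...,1]<.41)&(P[...,2]>.02)&(P[...,2]<.22)&(g.max(2)<60)).astype('uint8')
    k,l,st,ce=cv2.connectedComponentsWithStats(m)
    return c,[(ce[i].round(1).tolist(),int(st[i,4]),P[l==i].mean(0).round(4).tolist()) for i in range(1,k) if st[i,4]>20]
E
python3 - <<'E'
from h import *
s=robot.observe();print(s['tool_pos'],s['tool_rot'])
seals((.5,.65,.18,.4),.104)
for n in('side','scene'):
    c,b=star(n); print(n,cup(c)); [print(x) for x in b]
    r=(120,150,240,240) if n=='side' else (400,150,540,240)
    a=c['image'][r[1]:r[3],r[0]:r[2]]; cv2.imwrite('pics/st_%s.png'%n,cv2.resize(a[:,:,::-1],(400,300)))
cv2.imwrite('pics/st.png',np.hstack([cv2.imread('pics/st_side.png'),cv2.imread('pics/st_scene.png')]))
E
```

```text
[0.582767   0.11735208 0.25864351] [ 3.14123263e+00 -2.38771805e-03  5.12061788e-02]
side (34, array([0.6094, 0.3412]))
side (34, array([0.5835, 0.3394]))
side (36, array([0.558 , 0.3385]))
side (30, array([0.5329, 0.3366]))
side (52, array([0.6146, 0.2214]))
side (54, array([0.5889, 0.2203]))
side (20, array([0.504 , 0.2738]))
side (54, array([0.5628, 0.2182]))
side (56, array([0.5366, 0.2175]))
side (15, array([0.5171, 0.2092]))
scene (195, array([0.5075, 0.3019]))
scene (883, array([0.5846, 0.2193]))
scene (169, array([0.5925, 0.3275]))
scene (89, array([0.5303, 0.3376]))
scene (99, array([0.5561, 0.3388]))
scene (99, array([0.5821, 0.3403]))
scene (105, array([0.6082, 0.3416]))
side (((0.46290305256843567, 0.1539679765701294), (0.04262261837720871, 0.04333452507853508), 89.86991119384766), np.float64(0.06103021510734838))
([159.3, 156.2], 51, [0.4444, 0.3732, 0.1363])
([181.5, 158.2], 87, [0.4503, 0.2752, 0.1891])
([185.6, 186.5], 273, [0.451, 0.2955, 0.0998])
([207.7, 207.9], 74, [0.4531, 0.219, 0.0944])
scene (((0.4645763039588928, 0.1549592912197113), (0.043531738221645355, 0.04033892601728439), 8.084781646728516), np.float64(0.06205774106252628))
([469.8, 187.2], 394, [0.4554, 0.2924, 0.1494])
([426.4, 199.2], 76, [0.4592, 0.2235, 0.0961])
([514.8, 198.1], 75, [0.4514, 0.3768, 0.1374])
```

View pics/st.png

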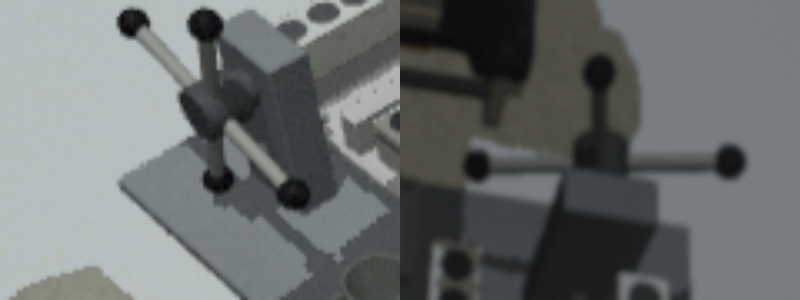

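The picture shows the star turned a little clockwise: side balls at px (159,156) left, (181,157) top and (207,208) right; scene balls at (516,198), (470,172) and (427,199). Next I'll triangulate them.

```bash
cat >> h.py <<'E'
def tri(c1,p1,c2,p2):
    A=np.zeros((3,3));b=np.zeros(3)
    for c,p in((c1,p1),(c2,p2)):
        o,d=rays(c,p);d=d[0]/np.linalg.norm(d[0]);M=np.eye(3)-np.outer(d,d);A+=M;b+=M@o
    return np.linalg.solve(A,b)
E
python3 - <<'E'
from h import *
a=cam('side');b=cam('scene')
L=tri(a,(159.4,156.4),b,(515.5,198.2));T=tri(a,(181.5,157.5),b,(469.6,171.6));Rr=tri(a,(207.6,207.9),b,(426.8,198.8))
H=(L+Rr)/2
print(L,T,Rr,H)
for p in(L,T,Rr):
    d=p-H; y=d[0]*-np.sin(.054)+d[1]*np.cos(.054); print(np.hypot(y,d[2]),np.arctan2(-y,d[2]), 'x off',d[0]*np.cos(.054)+d[1]*np.sin(.054))
E
```

```text
[0.44653164 0.3796983  0.13099552] [0.4521345  0.28116695 0.18685891] [0.45442662 0.22398986 0.09030622] [0.45047913 0.30184408 0.11065087]
0.08056487731258412 -1.315507296949635 x off 0.0002603472105117662
0.07897886165844571 0.2656696409292733 x off 0.000536937961799992
0.0805648773125841 1.826085356640158 x off -0.0002603472105118217
```

Call:
move_arm(motion=[[-0.05,-0.1,0,0,0,-0.05],[-0.1,-0.2,0,0,0,-0.1],[-0.15,-0.3,0,0,0,-0.15],[-0.2,-0.4,0,0,0,-0.2],[-0.25,-0.5,0,0,0,-0.25],[-0.3,-0.6,0,0,0,-0.3],[-0.35,-0.7,0,0,0,-0.35],[-0.4,-0.8,0,0,0,-0.4],[-0.42,-0.8,0,0,0,-0.45],[-0.42,-0.8,0,0,0,-0.5],[-0.42,-0.8,0,0,0,-0.5]], fingers=-1, newtons=30)

```text
time: 32.98
tool_pos: [0.5354, 0.1974, 0.2572]
tool_rot: [-3.141, 0.0, 1.624]
contact_force: [0.7, -0.8, -0.3]
opening: 0.0006
grip_force: 0.0
```

Call:
move_arm(motion=[[0.25,-0.14,0,0,0,0],[0.5,-0.28,0,0,0,0],[0.75,-0.42,0,0,0,0]])

```text
time: 33.35
tool_pos: [0.4892, 0.2703, 0.2574]
tool_rot: [-3.141, 0.0, 1.621]
contact_force: [-0.4, 0.2, 0.3]
opening: 0.0003
grip_force: 0.0
```

Call:
move_arm(motion=[[0.25,-0.14,0,0,0,0],[0.5,-0.28,0,0,0,0],[0.757,-0.423,0,0,0,0],[0.757,-0.423,0.3,0,0,0],[0.757,-0.423,0.3,0,0,0]])

```text
time: 33.98
tool_pos: [0.442, 0.3425, 0.2256]
tool_rot: [-3.137, 0.002, 1.623]
contact_force: [-0.3, 0.8, 1.1]
opening: 0.0002
grip_force: 0.0
```

```bash
cat >> h.py <<'E'
def rel():
    s=robot.observe();d=s['tool_pos']-np.array([.4505,.3018,.110]);e=np.array([.9985,.054]);f=np.array([-.054,.9985])
    print('r,u,xoff mm',(-1000*d[:2]@f).round(1),(1000*d[2]).round(1),(1000*d[:2]@e).round(1),'rot',s['tool_rot'].round(3),'F',s['contact_force'].round(1))
E
python3 -c "
from h import *
rel();rel();print(robot.observe()['qpos'])"
```

```text
r,u,xoff mm -41.1 115.6 -6.3 rot [-3.137e+00  2.000e-03  1.623e+00] F [-0.3  0.8  1.1]
r,u,xoff mm -41.1 115.6 -6.3 rot [-3.137e+00  2.000e-03  1.623e+00] F [-0.3  0.8  1.1]
[ 5.22287756e-01  4.08585154e-01  1.42560144e+00 -1.57290284e-04
  1.31248275e+00  4.69941930e-01]
```

Call:
move_arm(motion=[[0,0,0.3,0,0,0],[0,0,0.576,0,0,0],[-0.1,0,0.57,0,0,0],[-0.2,0,0.56,0,0,0],[-0.265,0,0.556,0,0,0],[-0.32,0,0.557,0,0,0],[-0.38,0,0.56,0,0,0],[-0.444,0,0.568,0,0,0],[-0.5,0,0.585,0,0,0],[-0.56,0,0.608,0,0,0],[-0.613,0,0.633,0,0,0],[-0.613,0,0.633,0,0,0]])

```text
time: 35.48
tool_pos: [0.4466, 0.2809, 0.1641]
tool_rot: [-3.141, 0.001, 1.624]
contact_force: [0.2, -0.3, 1.1]
opening: -0.0002
grip_force: 0.2
```

```bash
python3 -c "
from h import *
rel()
c=cam('side');d=cam('scene')
z=lambda i:cv2.resize(i[:,:,::-1],(400,300),interpolation=cv2.INTER_CUBIC)
cv2.imwrite('pics/s4.png',np.hstack([z(c['image'][130:265,120:300]),z(d['image'][140:275,380:560])]))"
```

```text
r,u,xoff mm 20.6 54.1 -5.0 rot [-3.141e+00  1.000e-03  1.624e+00] F [ 0.2 -0.3  1.1]
```

View pics/s4.png

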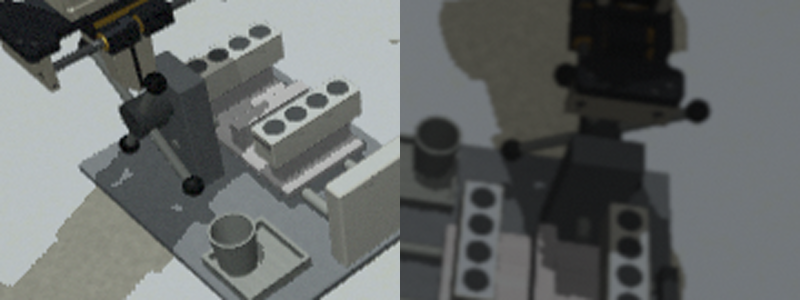

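The finger is behind the top spoke (left crop, ball at px (155,82)) and the star is turning. Both cartridges and the cup are in place.

Call:
move_arm(motion=[[-0.05,0,0.03,0,0,0],[-0.097,0,0.07,0,0,0],[-0.141,0,0.111,0,0,0],[-0.18,0,0.157,0,0,0],[-0.214,0,0.206,0,0,0],[-0.243,0,0.259,0,0,0],[-0.267,0,0.315,0,0,0],[-0.285,0,0.372,0,0,0],[-0.285,0,0.372,0,0,0]])

```text
time: 36.7
tool_pos: [0.448, 0.2528, 0.1265]
tool_rot: [-3.141, 0.0, 1.625]
contact_force: [0.2, -0.1, -0.3]
opening: 0.0003
grip_force: 0.1
```

```bash
python3 -c "
from h import *
rel()
c=cam('scene');P=cloud(c)
print(blobs(c,z=.104,zr=.009,xy=(.5,.65,.15,.4)),cup(c))"
```

```text
r,u,xoff mm 48.8 16.5 -5.1 rot [-3.141  0.     1.625] F [ 0.2 -0.1 -0.3]
[(522, array([0.5419, 0.312 ])), (118, array([0.6019, 0.1966])), (89, array([0.5365, 0.2031])), (93, array([0.5625, 0.2047])), (102, array([0.5567, 0.324 ])), (98, array([0.5888, 0.2059])), (104, array([0.5832, 0.3255])), (96, array([0.6147, 0.2074])), (109, array([0.6093, 0.3268]))] (((0.45196592807769775, 0.16787153482437134), (0.04204155504703522, 0.04305038973689079), 48.0484733581543), np.float64(0.06177628276962766))
```

Call:
move_arm(motion=[[0.01,0,-0.3,0,0,0],[0.01,0,-0.7,0,0,0],[0.01,0,-1,0,0,0],[0.3,0,-1,0,0,0],[0.6,0,-1,0,0,0],[0.898,0,-1,0,0,0],[0.898,0,-1,0,0,0],[0.898,0,-1,0,0,0]])

```text
time: 37.75
tool_pos: [0.4433, 0.3424, 0.227]
tool_rot: [-3.141, 0.001, 1.625]
contact_force: [0.8, 0.2, 0.3]
opening: 0.0006
grip_force: 0.0
```

```bash
python3 -c "
from h import *
rel()
for n in ('side','scene'):
    c,b=star(n); print(n,cup(c)); [print(x) for x in b]"
```

```text
r,u,xoff mm -40.9 117.0 -5.0 rot [-3.141e+00  1.000e-03  1.625e+00] F [0.8 0.2 0.3]
side (((0.44973069429397583, 0.16677160561084747), (0.04174055904150009, 0.044056907296180725), 3.294405937194824), np.float64(0.06107325283214371))
([170.3, 148.3], 78, [0.4482, 0.3112, 0.1923])
([162.6, 169.0], 40, [0.444, 0.3755, 0.1])
([181.5, 181.5], 182, [0.4455, 0.2956, 0.1178])
([193.8, 181.5], 31, [0.4667, 0.285, 0.1123])
([204.8, 195.4], 84, [0.453, 0.2182, 0.13])
([195.2, 212.6], 58, [0.4498, 0.2795, 0.0358])
scene (((0.451728492975235, 0.16752246022224426), (0.042477503418922424, 0.04253435879945755), 68.36324310302734), np.float64(0.06211838017349663))
([475.6, 193.3], 710, [0.4545, 0.3068, 0.134])
```

Call:
move_arm(motion=[[0,0,0.3,0,0,0],[0,0,0.576,0,0,0],[-0.1,0,0.57,0,0,0],[-0.17,0,0.56,0,0,0],[-0.24,0,0.556,0,0,0],[-0.31,0,0.557,0,0,0],[-0.38,0,0.56,0,0,0],[-0.444,0,0.568,0,0,0],[-0.5,0,0.585,0,0,0],[-0.56,0,0.608,0,0,0],[-0.613,0,0.633,0,0,0],[-0.613,0,0.633,0,0,0]])

```text
time: 39.35
tool_pos: [0.4465, 0.2808, 0.1635]
tool_rot: [-3.14, 0.001, 1.624]
contact_force: [0.3, -0.4, 0.1]
opening: 0.0003
grip_force: 0.1
```

Call:
move_arm(motion=[[-0.05,0,0.03,0,0,0],[-0.097,0,0.07,0,0,0],[-0.141,0,0.111,0,0,0],[-0.18,0,0.157,0,0,0],[-0.214,0,0.206,0,0,0],[-0.243,0,0.259,0,0,0],[-0.267,0,0.315,0,0,0],[-0.285,0,0.372,0,0,0],[-0.285,0,0.372,0,0,0]])

```text
time: 40.48
tool_pos: [0.4481, 0.2529, 0.1261]
tool_rot: [-3.141, 0.0, 1.625]
contact_force: [0.5, 0.4, -0.7]
opening: 0.0001
grip_force: 0.1
```

Call:
move_arm(motion=[[0.01,0,-0.3,0,0,0],[0.01,0,-0.7,0,0,0],[0.01,0,-1,0,0,0],[0.3,0,-1,0,0,0],[0.6,0,-1,0,0,0],[0.898,0,-1,0,0,0],[0.898,0,-1,0,0,0],[0.898,0,-1,0,0,0]])

```text
time: 41.48
tool_pos: [0.4434, 0.3423, 0.2265]
tool_rot: [-3.141, 0.001, 1.625]
contact_force: [0.9, -0.7, 0.1]
opening: 0.0007
grip_force: 0.0
```

```bash
python3 -c "
from h import *
rel()
c=cam('scene')
print(blobs(c,z=.104,zr=.009,xy=(.5,.65,.13,.4)),cup(c))
c,b=star('side');print(cup(c));[print(x) for x in b]"
```

```text
r,u,xoff mm -40.9 116.5 -4.9 rot [-3.141e+00  1.000e-03  1.625e+00] F [ 0.9 -0.7  0.1]
[(113, array([0.6048, 0.1771])), (194, array([0.508 , 0.3025])), (93, array([0.5379, 0.1829])), (163, array([0.5924, 0.2932])), (101, array([0.5323, 0.302 ])), (97, array([0.5636, 0.184 ])), (103, array([0.5581, 0.3037])), (104, array([0.5896, 0.1854])), (108, array([0.5843, 0.3053])), (107, array([0.6159, 0.187 ])), (111, array([0.6102, 0.3065]))] (((0.45188575983047485, 0.16765829920768738), (0.042567409574985504, 0.04286913946270943), 76.44186401367188), np.float64(0.06198901004600753))
(((0.4497533440589905, 0.16738906502723694), (0.04130520299077034, 0.04521505907177925), 5.878161430358887), np.float64(0.06090185186949017))
([170.4, 148.3], 78, [0.4482, 0.3107, 0.1926])
([162.5, 168.7], 43, [0.4436, 0.3752, 0.1012])
([181.5, 181.4], 187, [0.4456, 0.2954, 0.1182])
([193.5, 181.5], 33, [0.4664, 0.2855, 0.1122])
([204.9, 195.5], 84, [0.4532, 0.2183, 0.1296])
([195.2, 212.6], 57, [0.4498, 0.2799, 0.0354])
```

Call:
move_arm(motion=[[0,0,0.3,0,0,0],[0,0,0.576,0,0,0],[-0.1,0,0.57,0,0,0],[-0.17,0,0.56,0,0,0],[-0.24,0,0.556,0,0,0],[-0.31,0,0.557,0,0,0],[-0.38,0,0.56,0,0,0],[-0.444,0,0.568,0,0,0],[-0.5,0,0.585,0,0,0],[-0.56,0,0.608,0,0,0],[-0.613,0,0.633,0,0,0],[-0.613,0,0.633,0,0,0]])

```text
time: 43.08
tool_pos: [0.4465, 0.2808, 0.163]
tool_rot: [-3.14, 0.001, 1.624]
contact_force: [-0.5, 0.2, -0.2]
opening: 0.0002
grip_force: 0.1
```

Call:
move_arm(motion=[[-0.05,0,0.03,0,0,0],[-0.097,0,0.07,0,0,0],[-0.141,0,0.111,0,0,0],[-0.18,0,0.157,0,0,0],[-0.214,0,0.206,0,0,0],[-0.243,0,0.259,0,0,0],[-0.267,0,0.315,0,0,0],[-0.285,0,0.372,0,0,0],[-0.285,0,0.372,0,0,0]])

```text
time: 44.2
tool_pos: [0.4481, 0.2528, 0.1256]
tool_rot: [-3.141, 0.0, 1.625]
contact_force: [-0.2, 0.9, -0.7]
opening: 0.0002
grip_force: 0.1
```

Call:
move_arm(motion=[[0.01,0,-0.3,0,0,0],[0.01,0,-0.7,0,0,0],[0.01,0,-1,0,0,0],[0.3,0,-1,0,0,0],[0.6,0,-1,0,0,0],[0.898,0,-1,0,0,0],[0.898,0,-1,0,0,0],[0.898,0,-1,0,0,0]])

```text
time: 45.2
tool_pos: [0.4434, 0.3423, 0.226]
tool_rot: [-3.141, 0.001, 1.625]
contact_force: [-0.4, -0.4, -0.2]
opening: 0.0005
grip_force: 0.0
```

```bash
python3 -c "
from h import *
rel()
c=cam('scene');print(blobs(c,z=.104,zr=.009,xy=(.5,.65,.11,.4)),cup(c))
d=cam('side')
z=lambda i:cv2.resize(i[:,:,::-1],(400,300),interpolation=cv2.INTER_CUBIC)
cv2.imwrite('pics/s5.png',np.hstack([z(d['image'][130:265,120:300]),z(c['image'][160:310,340:540])]))"
```

```text
r,u,xoff mm -40.9 116.0 -4.9 rot [-3.141e+00  1.000e-03  1.625e+00] F [-0.4 -0.4 -0.2]
[(188, array([0.5081, 0.3018])), (91, array([0.5391, 0.162 ])), (16, array([0.554 , 0.1467])), (167, array([0.5925, 0.2729])), (97, array([0.5332, 0.282 ])), (93, array([0.5652, 0.1638])), (99, array([0.5591, 0.2833])), (96, array([0.591 , 0.1649])), (14, array([0.6193, 0.1241])), (107, array([0.5855, 0.2844])), (108, array([0.6171, 0.1664])), (44, array([0.6409, 0.1174])), (53, array([0.6356, 0.1657])), (111, array([0.6114, 0.2858]))] (((0.45163536071777344, 0.1675383448600769), (0.04210543632507324, 0.04378005862236023), 49.752403259277344), np.float64(0.06203665049936662))
```

View pics/s5.png

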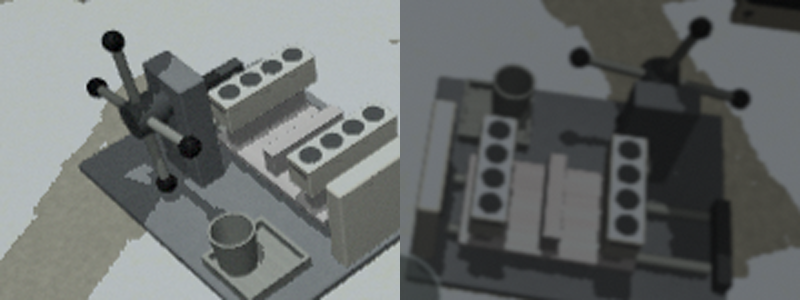

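Carriage is nearly home (left crop: cartridge tops at px (255,70) and (350,135), cup upright in the tray at (235,245)). Last partial stroke.

Call:
move_arm(motion=[[0,0,0.3,0,0,0],[0,0,0.57,0,0,0],[-0.1,0,0.57,0,0,0],[-0.17,0,0.56,0,0,0],[-0.22,0,0.556,0,0,0],[-0.27,0,0.556,0,0,0],[-0.31,0,0.557,0,0,0],[-0.35,0,0.559,0,0,0],[-0.38,0,0.56,0,0,0],[-0.4,0,0.562,0,0,0],[-0.41,0,0.563,0,0,0]])

```text
time: 46.68
tool_pos: [0.4457, 0.3017, 0.1699]
tool_rot: [3.142, 0.0, 1.625]
contact_force: [0.6, 0.5, 0.5]
opening: 0.0001
grip_force: 0.7
```

Call:
move_arm(motion=[[-0.01,0,0,0,0,0],[-0.02,0,0.002,0,0,0],[-0.03,0,0.004,0,0,0],[-0.03,0,0.004,0,0,0]])

```text
time: 47.18
tool_pos: [0.4459, 0.2988, 0.1695]
tool_rot: [3.142, -0.0, 1.625]
contact_force: [1.1, 1.5, -0.4]
opening: 0.0007
grip_force: 0.7
```

```bash
python3 -c "
from h import *
rel()
c=cam('scene');print(blobs(c,z=.104,zr=.009,xy=(.5,.65,.11,.4)),cup(c))"
```

```text
r,u,xoff mm 2.8 59.5 -4.8 rot [ 3.142 -0.     1.625] F [ 1.1  1.5 -0.4]
[(190, array([0.5075, 0.302 ])), (85, array([0.5392, 0.1562])), (15, array([0.5575, 0.1208])), (155, array([0.5954, 0.2671])), (274, array([0.5443, 0.2793])), (89, array([0.5652, 0.1571])), (94, array([0.5912, 0.1591])), (14, array([0.6194, 0.1242])), (98, array([0.617 , 0.1603])), (99, array([0.5858, 0.2782])), (40, array([0.6409, 0.1176])), (47, array([0.636 , 0.1602])), (103, array([0.6113, 0.2799]))] (((0.4519922137260437, 0.1685677021741867), (0.0432252436876297, 0.04334743320941925), 42.378719329833984), np.float64(0.06187559596169732))
```

Call:
move_arm(motion=[[-0.01,0,0.001,0,0,0],[-0.02,0,0.002,0,0,0],[-0.03,0,0.004,0,0,0],[-0.04,0,0.005,0,0,0],[-0.04,0,0.005,0,0,0]])

```text
time: 47.85
tool_pos: [0.446, 0.2982, 0.1696]
tool_rot: [3.14, -0.007, 1.625]
contact_force: [-0.3, 15.4, -0.6]
opening: 0.0004
grip_force: 7.7
```

Hard stop reached (15 N reaction). Back off and check.

Call:
move_arm(motion=[[0.1,0,0,0,0,0],[0.2,0,-0.05,0,0,0],[0.3,0,-0.4,0,0,0],[0.4,0,-0.8,0,0,0],[0.4,0,-1,0,0,0],[0.4,0,-1,0,0,0]])

```text
time: 48.6
tool_pos: [0.4444, 0.3351, 0.2706]
tool_rot: [3.139, -0.001, 1.625]
contact_force: [-1.0, 0.1, 0.6]
opening: 0.0008
grip_force: 0.0
```

Call:
move_arm(motion=[[0,-0.2,-0.2,0,0,0],[0,-0.5,-0.5,0,0,0],[0,-0.5,-0.5,0,0,0],[0,-0.5,-0.5,0,0,0]])

```text
time: 49.1
tool_pos: [0.394, 0.3317, 0.3176]
tool_rot: [-3.14, 0.001, 1.625]
contact_force: [-0.5, -0.6, -0.1]
opening: 0.0005
grip_force: 0.0
```

```bash
python3 -c "
from h import *
rel()
c=cam('scene');print(blobs(c,z=.104,zr=.009,xy=(.5,.65,.11,.4)),cup(c))
print(blobs(c,xy=(.44,.6,-.29,-.16)))
d=cam('side');print(blobs(d,xy=(.44,.6,-.29,-.16)),cup(d))
b=star('side')[1];[print(x) for x in b]
P=cloud(c)
for y0,y1 in((.135,.18),(.2,.24),(.255,.3)):
    m=(P[...,0]>.52)&(P[...,0]<.63)&(P[...,1]>y0)&(P[...,1]<y1)&(abs(P[...,2]-.07)<.006); print(m.sum(),P[m].mean(0) if m.any() else '')
P=cloud(d)
for z0,z1 in((.021,.03),):
    m=((P[...,0]>.42)&(P[...,0]<.51)&(P[...,1]>.11)&(P[...,1]<.2)&(P[...,2]>z0)&(P[...,2]<z1)); print(cv2.minAreaRect(P[m][:,:2].astype('float32')))
z=lambda i:cv2.resize(i[:,:,::-1],(400,300),interpolation=cv2.INTER_CUBIC)
cv2.imwrite('pics/s6.png',np.hstack([z(d['image'][130:280,150:350]),z(c['image'][160:310,340:540])]))"
```

```text
r,u,xoff mm -32.9 207.6 -54.8 rot [-3.140e+00  1.000e-03  1.625e+00] F [-0.5 -0.6 -0.1]
[(91, array([0.5394, 0.1562])), (187, array([0.5078, 0.3027])), (15, array([0.5628, 0.121 ])), (13, array([0.5605, 0.1411])), (156, array([0.5963, 0.2668])), (113, array([0.5324, 0.2755])), (99, array([0.5651, 0.1575])), (106, array([0.5596, 0.2772])), (101, array([0.5912, 0.1589])), (108, array([0.6171, 0.1602])), (108, array([0.5859, 0.2785])), (45, array([0.6407, 0.1176])), (50, array([0.6358, 0.1596])), (114, array([0.6116, 0.2799]))] (((0.45196545124053955, 0.1683172583580017), (0.043713152408599854, 0.042597685009241104), 9.588056564331055), np.float64(0.062013828542328016))
[(131, array([ 0.5189, -0.2583])), (130, array([ 0.5204, -0.2259])), (136, array([ 0.5207, -0.1934])), (234, array([ 0.5555, -0.2039]))]
[(124, array([ 0.5188, -0.1936])), (136, array([ 0.5179, -0.2261])), (148, array([ 0.5168, -0.2586])), (21, array([ 0.4614, -0.1944])), (21, array([ 0.4604, -0.2261])), (25, array([ 0.4593, -0.2575]))] (((0.4501279890537262, 0.1669400930404663), (0.041061222553253174, 0.0445513091981411), 13.682563781738281), np.float64(0.06077263341665383))
([159.2, 155.5], 54, [0.4447, 0.3726, 0.1385])
([184.3, 180.1], 409, [0.4502, 0.2914, 0.1202])
([207.6, 208.4], 73, [0.4532, 0.22, 0.0922])
2 [0.56772379 0.14068674 0.07409961]
394 [0.57897902 0.21730595 0.07058832]
24 [0.60576963 0.27080819 0.07409497]
((0.463786244392395, 0.15557801723480225), (0.07389001548290253, 0.07444915175437927), 2.8359715938568115)
```

View pics/s6.png

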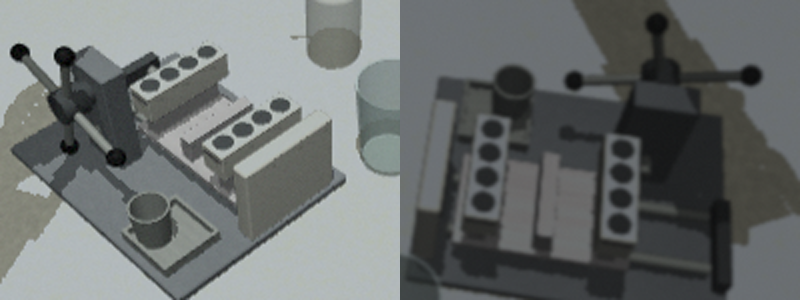

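Everything measures in place: the carriage is home (star at about 5.0), both cartridges sit within 2 mm of their ribs' lines, the cup is upright 17 mm from the tray centre, and the blanks are unmoved.

```bash
python3 -c "
from h import *
print(robot.hand_in())"
```

```text
the job is handed in; nothing more can be done
None
```

I handed the job in at about 49 s with both cartridges present on the ribs, the star wound to its hard stop, and the blanks and bystanders left alone; the waste cup was knocked in its tray but stands upright about 17 mm off centre (limit 22 mm), and no verdict came back.

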